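# Raise the picture board to its balance point by a slip-on handle

## Robot

A 6-joint arm with a two-finger parallel gripper is mounted at the origin on the work surface. World frame = base frame: x ahead of the robot, y to its left, z up, the work surface at z = 0. Lengths are in m, angles in degrees, forces in N, time in s.
With the tool pointing down it reaches from about 0.375 to 0.9 m from the base axis. Payload 3.1 kg.
Tool frame: the origin (TCP) lies midway between the tips of the shut fingers; the grasp point (between the pads) lies 19 mm behind it; z points along the fingers, y is the line along which they close (so a half turn about z gives the same grasp; the last joint's range is limited). The gripper opens to 87 mm and grips with 3 to 60 N. Pads are 19 mm wide; open, the fingers measure 117 mm over their backs; the gripper's body (75 mm by 190 mm) begins 51 mm behind the grasp point.
Start: joints at [57.897, 30.224, 82.088, -0, 67.689, -10.227], TCP at [0.233, 0.58, 0.223] pointing down, gripper open.
Joint ranges: [-176.69, 176.69], [-43.24, 126.21], [12.49, 139.97], [-82, 262], [0, 151.66], [-163.58, 163.58]. Speed limits (degrees/s): [159.86, 159.86, 180, 180, 180, 180].

## Interface

Orientations are given as a 3x3 rotation matrix whose columns are the frame's x, y, z axes.
In Python, from rig import bot, capture gives the robot as it stands.
- The arm moves only by the shell command python3 -m handwheel 'ROWS'. ROWS is rows parted by semicolons, their numbers by spaces, 1 to 20 of them, each of 7 numbers: dx, dy, dz in m, then a rotation vector rx, ry, rz in degrees, then the opening from 0.0 (shut) to 1.0 (fully open); each row is the pose to reach, as a shift and turn from the pose commanded when the command began, along the tool's axes at that moment; what a row does not reach only later rows make up. A row lasts 1/10 s, in which the tool goes at most 0.05 m and 8.59 degrees, less where a joint would pass 70% of its speed; a pose out of reach is approached as far as the arm can. The fingers move at their own pace and stop on an object; the grip force is fixed at half the most. Time passes only in rows, so rows that do not move let the fingers close. It prints the time, the measured TCP pose, the force, the opening and the grip force at its end.
- bot.read_state(): the state, without advancing time (a new reading comes with each control period).
- capture(name): name is "scene" or "top" or "wrist"; returns a dict with "color" (480x640x3 uint8, red, green, blue), "K" (3x3 intrinsics, pixels), "view" (4x4, takes a point from world to camera coordinates); the wrist camera has in their place "mount" (4x4, takes a point from camera to tool coordinates, whose origin is the TCP and whose axes are the flange's). Camera axes: x right, y up, looking along -z (the intrinsics and any distortion apply to the point x, -y, -z); pixel columns grow to the right and rows downward; lengths in m; the calibration is good to about 2 mm. A picture is of the moment at which its call begins: read the wrist's pose just before it. There is no depth.
- bot.hand_in(): hands the job in; it is judged then, once.
The state is a dict: "time_s": time; "joint_positions": joint angles; "qvel": joint speeds; "tau": joint torques, N m; "position": TCP position; "tcp_rot": TCP orientation; "force": force on the tool from outside, world axes, zero at the start; "moment": the same for the moment, N m; "opening": opening from 0.0 (shut) to 1.0 (fully open); "grasp_force": force on a finger pad.
Only numpy, scipy, OpenCV 4.12 (cv2) and the standard library are available. Lean on these libraries where they do the work, as an engineer would, in place of code of your own. Each camera call takes 0.05 s, during which the arm holds its last target. There are 200 camera calls.

## Task

A small picture is fixed on a hinged board that leans back towards the robot on its stand. Take the loose wooden tube handle, slip it onto the steel stub on the board's top edge while the board is still leaning, pushing it fully home against the edge, then use it to swing the board up to its balance point, upright, where it would fall neither way, without letting it go over to the other side. Finish while still gripping the handle and holding the board still at balance (a colleague then sets the stay), and leave everything else on the table where it stands.

Things in the scene. Friction and masses are not known exactly. Their poses are not given: they have to be found in the camera images.
- handle: the loose handle: a plain light-wood tube open at both ends, 95 mm long, 32 mm outside diameter, bore 19 mm, about 70 g; it stands on end on the table to the left or right of the stand. Origin at the centre of its lower end, z along the tube. Either end may go onto the stub. 35 mm below its top is a good height to grip it (the lower end then stays clear of the fingers).
- handle_mid (a point): the middle of the handle's length, on its axis, 47.5 mm from either end
- stand: the wooden stand, fixed to the table: base plate 160 x 270 x 15 mm (x, y, z) with two cheeks 85 mm high (top 100 mm above the table) 248 mm apart along its y, 110 mm long along its x. Origin at the centre of its underside; x points from the robot's side to the far side, y along the hinge.
- board (a joint): hinge angle of the board about the stand's +y axis, rad. 0 = upright: this is the balance point, as the board's and handle's centre of mass then lies straight above the hinge. Negative = leaning towards the robot's side; it rests there at -0.42 on a cross bar. Positive = gone over to the far side (it would fall to +0.6). The hinge is nearly free: off balance the board falls by itself.
- board_hinge (a point): point on the hinge axis at the middle of the board, 45 mm above the table; its axes turn with the board: y along the hinge, z up the board through the stub. The board, 200 mm wide (y), 18 mm thick (x), about 0.5 kg, has its picture on the +x face.
- stub_base (a point): centre of the foot of the steel stub, on the middle of the board's top edge, 145 mm from the hinge along the board. The stub is 16 mm in diameter and stands 40 mm out along this point's z (the board's plane, square to the hinge), its last 12 mm tapering to 7 mm; y is along the hinge. The handle is home when its end rests on the edge, at this point.
- varnish_jar: bystander: amber jar with a black lid, 64 mm diameter, 85 mm high; origin at the centre of its underside
- twine: bystander: standing spool, 60 mm diameter, 57 mm high; origin at the centre of its underside
- gesso_pot: bystander: white pot with a green lid, 90 mm diameter, 100 mm high; origin at the centre of its underside
- brush_cup: bystander: grey cup of brushes, 68 mm diameter, brushes up to 230 mm high; origin at the centre of its underside
- brush: bystander: flat brush lying on the table, about 170 mm long along its x
- block: bystander: dark wood block 50 x 35 x 30 mm; origin at the centre of its underside

How it is judged:
By the outcome, as a careful person would: the job done as asked, in the order asked, and still so for the second after the job is handed in, while the arm keeps its last pose, push and grip.
It also fails if it takes over 45 s, if anything falls off the work surface, if the arm or the gripper's body presses on something with over 40 N, if the wrist force passes 120 N, or if a joint passes its speed limit or range.

## Working session

There is one attempt and no reset: what is moved stays moved. The work goes in short steps, Python scripts to look and compute and a shell command to move; the robot and the scene stay as the last step left them, time stands still between calls to the robot, and variables do not carry over. Pictures are saved under pics/ and viewed, at most 10 in all, crops included, and the job is handed in when it is done.

```bash
mkdir -p pics; ls
python3 - <<'E'
from rig import bot,capture
import cv2,numpy as np
np.set_printoptions(suppress=True,precision=4)
s=bot.read_state();print(s)
for n in("scene","top"):
    c=capture(n);cv2.imwrite(f"pics/{n}0.png",c["color"][:,:,::-1]);print(n,{k:v for k,v in c.items() if k!="color"})
E
```

```text
pics
{'time_s': 0.0, 'joint_positions': array([ 57.8962,  30.279 ,  82.1577,   0.0014,  67.6892, -10.2257]), 'qvel': array([-0.0468, -0.001 ,  0.0105, -0.0906, -0.0722,  0.0169]), 'tau': array([  0.0004, -44.0042, -17.6592,   0.0634,   0.0581,  -0.0002]), 'position': array([0.2324, 0.5794, 0.2216]), 'tcp_rot': array([[-0.928 ,  0.3726, -0.0012],
       [ 0.3726,  0.928 , -0.0019],
       [ 0.0004, -0.0022, -1.    ]]), 'force': array([-0.5784,  0.0038,  0.0925]), 'moment': array([-0.0172, -0.0263,  0.0044]), 'grasp_force': 0.0, 'opening': 0.9987523297613543}
scene {'K': array([[501.2786,   0.    , 312.0674],
       [  0.    , 501.2786, 241.8576],
       [  0.    ,   0.    ,   1.    ]]), 'view': array([[-0.3535,  0.9354,  0.0068,  0.2065],
       [-0.7791, -0.2985,  0.5513,  0.329 ],
       [ 0.5177,  0.1896,  0.8343, -1.49  ],
       [ 0.    ,  0.    ,  0.    ,  1.    ]])}
top {'K': array([[552.5934,   0.    , 320.0463],
       [  0.    , 552.5934, 237.2586],
       [  0.    ,   0.    ,   1.    ]]), 'view': array([[ 0.023 , -0.9997,  0.0114, -0.0408],
       [ 0.9842,  0.0246,  0.1752, -0.5632],
       [-0.1754,  0.0072,  0.9845, -1.1228],
       [ 0.    ,  0.    ,  0.    ,  1.    ]])}
```

View pics/scene0.png

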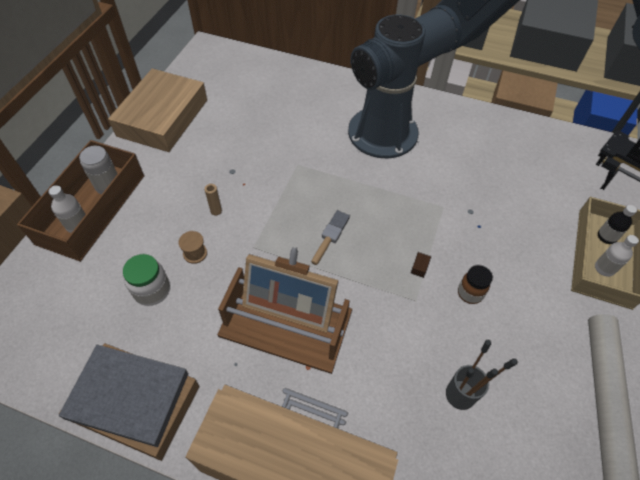

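View pics/top0.png

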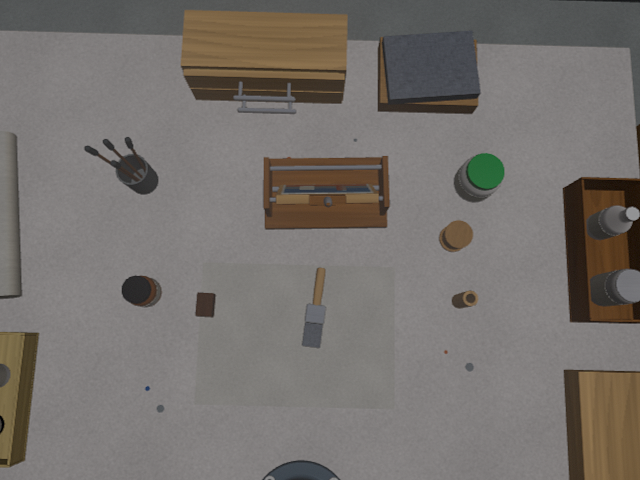

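The overview shows the tube handle at scene (213,200) / top (468,298). The stand is at top (325,193), and the stub tip is at about scene (293,252) / top (328,202). I'll enlarge both areas for exact pixels.

```bash
cat > h.py <<'E'
import numpy as np,cv2
from rig import bot,capture
np.set_printoptions(suppress=True,precision=4)
def P(c): # 3x4
    return c["K"]@np.diag([1,-1,-1])@c["view"][:3]
def proj(c,p):
    q=P(c)@np.r_[p,1];return q[:2]/q[2]
def tri(cs,uv):
    A=[]
    for c,(u,v) in zip(cs,uv):
        M=P(c);A+=[u*M[2]-M[0],v*M[2]-M[1]]
    x=np.linalg.svd(np.array(A))[2][-1];return x[:3]/x[3]
def onz(c,uv,z):
    M=P(c);H=M[:,[0,1,3]]+np.outer(np.zeros(3),[0,0,0]);H=H.copy();H[:,2]+=M[:,2]*z
    q=np.linalg.solve(H,np.r_[uv,1]);return q[:2]/q[2]
def crop(im,x,y,w,h,k): return cv2.resize(im[y:y+h,x:x+w],None,fx=k,fy=k,interpolation=cv2.INTER_CUBIC)
E
python3 - <<'E'
import cv2,numpy as np
from h import crop
t=cv2.imread("pics/top0.png");s=cv2.imread("pics/scene0.png")
a=np.vstack([crop(t,255,150,140,85,4),crop(s,215,240,140,65,4)])
b=np.vstack([crop(t,448,280,40,40,6),crop(s,192,175,40,60,6)])
b=cv2.copyMakeBorder(b,0,600-b.shape[0],0,0,0)
cv2.imwrite("pics/c1.png",np.clip(np.hstack([a,b])*1.5,0,255).astype(np.uint8))
E
```

```text
(no output)
```

View pics/c1.png

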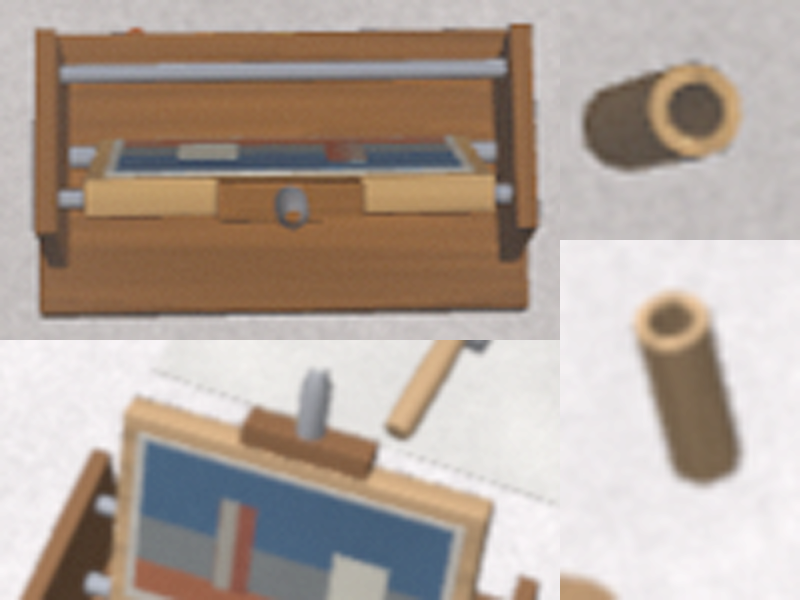

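The crop shows the tube rim centre at top (470.1,297.9) and scene (210.6,188.3). The stub tip is at top (327.6,203.1) and scene (293.9,247.9), with its foot at scene (292.6,264). The cheek tops' outer corners are at about (263.6,157), (263.6,207.6), (387.1,155.9) and (388.9,206.6) in the top view.

Run:
```python
from h import *
t=capture("top");s=capture("scene")
h=tri([t,s],[(470.1,297.9),(210.6,188.3)]);tip=tri([t,s],[(327.6,203.1),(293.9,247.9)])
print("handle top (z .095)",h,onz(t,(470.1,297.9),.095),onz(s,(210.6,188.3),.095))
zt=.045+.185*np.cos(.42)
print("tip",tip,"z should be",zt,onz(t,(327.6,203.1),zt),onz(s,(293.9,247.9),zt))
c=[onz(t,p,.1) for p in [(263.6,157),(263.6,207.6),(387.1,155.9),(388.9,206.6)]];print("cheeks",*c)
c=np.array(c);ctr=c.mean(0);d=(c[0]+c[1]-c[2]-c[3]);yaw=np.arctan2(-d[0],d[1]);print("stand ctr",ctr,"yaw",np.degrees(yaw), "len",np.linalg.norm(d)/2, np.linalg.norm(c[0]-c[1]))
for p in [(264.6,228.6),(386.4,226.6)]:print("base near corner",onz(t,p,.015),onz(t,p,0))
x=np.array([np.cos(yaw),np.sin(yaw)])
hz=tip[:2]+x*.185*np.sin(.42);print("hinge xy from tip",hz)
for n,off in (("foot",.145),("tip",.185)):
    p=np.r_[ctr-x*off*np.sin(.42),.045+off*np.cos(.42)];print(n,p,proj(t,p),proj(s,p))
for z in (0,.095): p=np.r_[h[:2],z];print(proj(t,p),proj(s,p))
```

```text
handle top (z .095) [ 0.4393 -0.3297  0.0893] [ 0.4399 -0.3308] [ 0.4428 -0.323 ]
tip [ 0.5997 -0.037   0.209 ] z should be 0.213921453957777 [ 0.599  -0.0385] [ 0.6021 -0.0337]
cheeks [0.7218 0.0945] [0.6138 0.0901] [ 0.731  -0.1629] [ 0.6225 -0.1668]
stand ctr [ 0.6723 -0.0363] yaw 2.002444078001423 len 0.2572693607399899 0.10802999453002071
base near corner [0.5864 0.0943] [0.5893 0.0957]
base near corner [ 0.5976 -0.1727] [ 0.6006 -0.1747]
hinge xy from tip [ 0.6751 -0.0344]
foot [ 0.6132 -0.0384  0.1774] [327.1987 200.3635] [290.2102 261.0584]
tip [ 0.5969 -0.0389  0.2139] [327.8032 204.2029] [292.4545 245.093 ]
[457.4086 301.0905] [214.7729 209.6735]
[469.5339 298.1799] [208.8426 186.5527]
```

Tube at (0.440,-0.329), with the triangulated rim height matching 95 mm within a few mm. Stand yaw is about 2.1° and the hinge is near (0.674,-0.036). These fit the given sizes, so I'll work out the move: over the tube via a waypoint that stays within reach.

```bash
cat >> h.py <<'E'
from scipy.spatial.transform import Rotation as Ro
PSI=np.radians(2.1)
def Rt(lean,psi=PSI): # tool z = -(board z) for board angle lean; tool y along hinge
    z=-np.array([np.sin(lean)*np.cos(psi),np.sin(lean)*np.sin(psi),np.cos(lean)])
    y=np.array([-np.sin(psi),np.cos(psi),0]);return np.c_[np.cross(y,z),y,z]
def delta(p,R):
    s=bot.read_state();R0=s["tcp_rot"]
    d=R0.T@(np.array(p)-s["position"]);r=Ro.from_matrix(R0.T@R).as_rotvec(degrees=True)
    print("d",d.round(4),"rv",r.round(2), "dist",np.linalg.norm(d).round(3))
E
python3 - <<'E'
from h import *
delta([.45,.1,.25],Rt(0));delta([.44,-.329,.20],Rt(0))
E
```

```text
d [-0.3804 -0.3641 -0.0277] rv [ -0.07  -0.03 -23.98] dist 0.527
d [-0.531  -0.7659  0.0228] rv [ -0.07  -0.03 -23.98] dist 0.932
```

```bash
R="-0.38 -0.364 -0.028 0 0 -24 1"; python3 -m handwheel '-0.38 -0.364 -0.028 0 0 -24 1;-0.38 -0.364 -0.028 0 0 -24 1;-0.38 -0.364 -0.028 0 0 -24 1;-0.38 -0.364 -0.028 0 0 -24 1;-0.38 -0.364 -0.028 0 0 -24 1;-0.38 -0.364 -0.028 0 0 -24 1;-0.38 -0.364 -0.028 0 0 -24 1;-0.38 -0.364 -0.028 0 0 -24 1;-0.38 -0.364 -0.028 0 0 -24 1;-0.531 -0.766 0.0228 0 0 -24 1;-0.531 -0.766 0.0228 0 0 -24 1;-0.531 -0.766 0.0228 0 0 -24 1;-0.531 -0.766 0.0228 0 0 -24 1;-0.531 -0.766 0.0228 0 0 -24 1;-0.531 -0.766 0.0228 0 0 -24 1;-0.531 -0.766 0.0228 0 0 -24 1;-0.531 -0.766 0.0228 0 0 -24 1;-0.531 -0.766 0.0228 0 0 -24 1;-0.531 -0.766 0.0228 0 0 -24 1;-0.531 -0.766 0.0228 0 0 -24 1'
python3 - <<'E'
from h import *
s=bot.read_state();print(s["time_s"],s["position"],s["qvel"].round(1))
w=capture("wrist");print(w["mount"],w["K"]);cv2.imwrite("pics/w1.png",w["color"][:,:,::-1])
delta([.44,-.329,.20],Rt(0))
E
```

```text
time_s: 2.2
position: [0.4409, -0.3357, 0.1994]
tcp_rot: [[-0.999, -0.032, 0.002], [-0.032, 0.999, -0.005], [-0.002, -0.005, -1.0]]
force: [0.9, 0.5, 0.6]
opening: 1.001
grasp_force: 0.0
2.2 [ 0.4409 -0.3357  0.1994] [ 1.  -0.4  2.1  2.6  4.4 -0.5]
[[-0.0001  0.954   0.2998  0.0828]
 [ 1.      0.0003 -0.0006 -0.0006]
 [-0.0007  0.2998 -0.954  -0.1621]
 [ 0.      0.      0.      1.    ]] [[381.1439   0.     320.8825]
 [  0.     381.1439 242.3952]
 [  0.       0.       1.    ]]
d [ 0.0001  0.0036 -0.0008] rv [-0.08  0.04 -0.22] dist 0.004
```

View pics/w1.png

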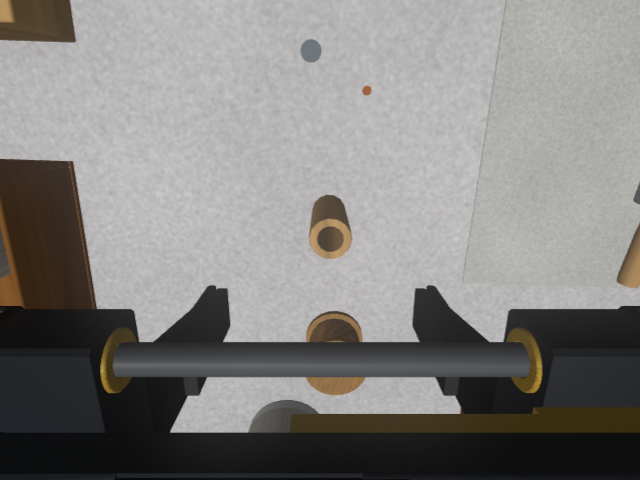

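The wrist view shows the tube rim centre at (330.5,238.5), midway between the fingers. The spool is beyond it at (335,350).

```bash
cat >> h.py <<'E'
def wray(w,s,uv,z):
    d=np.array([(uv[0]-w["K"][0,2])/w["K"][0,0],-(uv[1]-w["K"][1,2])/w["K"][1,1],-1])
    T=np.eye(4);T[:3,:3]=s["tcp_rot"];T[:3,3]=s["position"];M=T@w["mount"]
    o=M[:3,3];d=M[:3,:3]@d;return o+d*(z-o[2])/d[2]
E
python3 - <<'E'
from h import *
s=bot.read_state();w=capture("wrist")
g=cv2.cvtColor(w["color"],cv2.COLOR_RGB2HSV);cv2.imwrite("pics/w2.png",w["color"][:,:,::-1])
p=wray(w,s,(330.5,238.5),.095);print(s["position"],p)
t=np.r_[(p[:2]*2+np.array([.4405,-.329]))/3,.041];print(t);delta(t,Rt(0))
E
```

```text
[ 0.4402 -0.3326  0.1992] [ 0.4379 -0.3262  0.095 ]
[ 0.4388 -0.3271  0.041 ]
d [0.0007 0.0024 0.1581] rv [ 0.07 -0.03 -0.13] dist 0.158
```

```bash
python3 -m handwheel '0.001 0.002 0.04 0 0 0 1;0.001 0.002 0.08 0 0 0 1;0.001 0.002 0.12 0 0 0 1;0.001 0.002 0.14 0 0 0 1;0.001 0.002 0.158 0 0 0 1;0.001 0.002 0.158 0 0 0 1;0.001 0.002 0.158 0 0 0 1;0.001 0.002 0.158 0 0 0 0;0.001 0.002 0.158 0 0 0 0;0.001 0.002 0.158 0 0 0 0;0.001 0.002 0.158 0 0 0 0;0.001 0.002 0.158 0 0 0 0;0.001 0.002 0.158 0 0 0 0;0.001 0.002 0.158 0 0 0 0;0.001 0.002 0.158 0 0 0 0'
```

```text
time_s: 3.8
position: [0.4391, -0.3269, 0.0417]
tcp_rot: [[-0.999, -0.037, 0.0], [-0.037, 0.999, -0.0], [-0.0, -0.0, -1.0]]
force: [0.1, 0.7, 0.9]
opening: 0.368
grasp_force: 30.0
```

Run:
```python
from h import *
u=-Rt(-.42)[:,2];H=np.array([.674,-.036,.045]);print(H+u*.2867)
delta([.44,-.327,.30],Rt(0));delta(H+u*.2867,Rt(-.42))
```

```text
[ 0.5572 -0.0403  0.3068]
d [-0.0009 -0.0002 -0.2583] rv [-0.01  0.    0.02] dist 0.258
d [-0.1286  0.282  -0.2651] rv [ -0.   -24.06   0.02] dist 0.408
```

```bash
python3 -m handwheel '0 0 -0.02 0 0 0 0;0 0 -0.06 0 0 0 0;0 0 -0.11 0 0 0 0;0 0 -0.16 0 0 0 0;0 0 -0.21 0 0 0 0;0 0 -0.258 0 0 0 0;-0.02 0.04 -0.265 0 -4 0 0;-0.04 0.08 -0.265 0 -8 0 0;-0.06 0.12 -0.265 0 -12 0 0;-0.08 0.16 -0.265 0 -16 0 0;-0.1 0.2 -0.265 0 -20 0 0;-0.12 0.24 -0.265 0 -24 0 0;-0.1286 0.282 -0.265 0 -24 0 0;-0.1286 0.282 -0.265 0 -24 0 0;-0.1286 0.282 -0.265 0 -24 0 0;-0.1286 0.282 -0.265 0 -24 0 0'
python3 - <<'E'
from h import *
s=bot.read_state();w=capture("wrist");cv2.imwrite("pics/w3.png",w["color"][:,:,::-1])
c=capture("scene");cv2.imwrite("pics/s3.png",crop(c["color"][:,:,::-1],215,190,160,120,5))
u=-Rt(-.42)[:,2];H=np.array([.674,-.036,.045]);print(s["position"]);delta(H+u*.2867,Rt(-.42))
E
```

```text
time_s: 5.4
position: [0.5572, -0.041, 0.3067]
tcp_rot: [[-0.913, -0.036, 0.406], [-0.034, 0.999, 0.014], [-0.407, -0.001, -0.914]]
force: [0.4, 0.1, -0.4]
opening: 0.365
grasp_force: 30.0
[ 0.5572 -0.041   0.3067]
d [ 0.      0.0014 -0.0001] rv [-0.05 -0.07 -0.08] dist 0.001
```

View pics/w3.png

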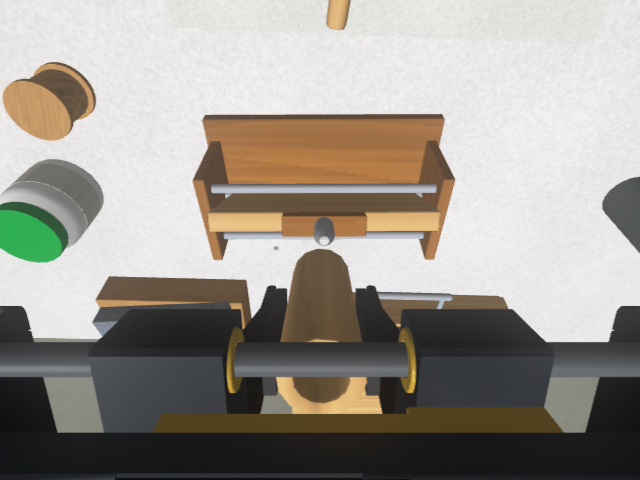

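View pics/s3.png

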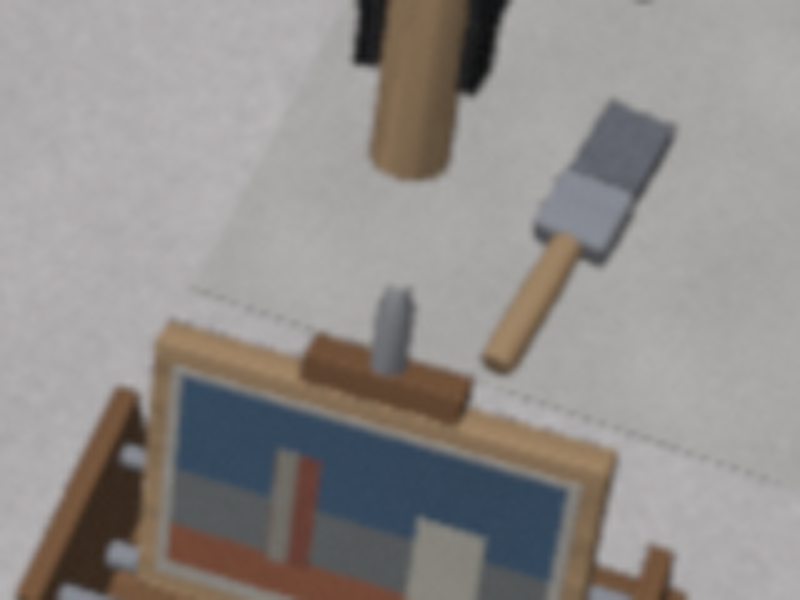

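The scene crop shows the tube's axis pointing at the stub: tube end at (410,163), stub tip (397,288), foot (390,372). In the wrist view the stub tip is at (324.5,241.5) and the upper edge of the tube's end is at (321,249). I'll check both numerically against the model.

```bash
cat >> h.py <<'E'
def wproj(w,s,p,tool=False):
    T=np.eye(4);T[:3,:3]=s["tcp_rot"];T[:3,3]=s["position"];M=w["mount"] if tool else T@w["mount"]
    q=np.linalg.inv(M)@np.r_[p,1];return np.array([w["K"][0,2]+w["K"][0,0]*q[0]/-q[2],w["K"][1,2]+w["K"][1,1]*q[1]/q[2]])
E
python3 - <<'E'
from h import *
s=bot.read_state();w=capture("wrist");c=capture("scene")
T=lambda p:s["position"]+s["tcp_rot"]@np.array(p)
u=-Rt(-.42)[:,2];H=np.array([.674,-.036,.045])
cc=lambda p:(proj(c,p)-[215,190]+.5)*5-.5
print("wrist: tube rim x+16",wproj(w,s,[.016,0,.0417],True),"sides",wproj(w,s,[0,.016,.0417],True),wproj(w,s,[0,-.016,.0417],True))
print("wrist: tip,foot model",wproj(w,s,H+u*.185),wproj(w,s,H+u*.145), "per mm x,y",wproj(w,s,H+u*.185+[.001,0,0])-wproj(w,s,H+u*.185))
print("scene crop: tube end, tube 40mm up",cc(T([0,0,.0417])),cc(T([0,0,0.0017])),"tip,foot",cc(H+u*.185),cc(H+u*.145))
for e in np.eye(3)*.001: print(cc(H+u*.185+e)-cc(H+u*.185))
cv2.imwrite("pics/w4.png",crop(w["color"][:,:,::-1],240,190,160,120,5))
E
```

```text
wrist: tube rim x+16 [321.7782 247.2053] sides [349.581  273.6182] [293.9552 273.6489]
wrist: tip,foot model [323.6084 242.529 ] [323.2968 228.0397] per mm x,y [-0.0545  1.03  ]
scene crop: tube end, tube 40mm up [402.2347 153.5646] [414.6489  64.4839] tip,foot [388.0659 280.9305] [376.9236 360.7738]
[-0.9296  1.9463]
[2.3053 0.7452]
[-0.0653 -1.3543]
```

View pics/w4.png

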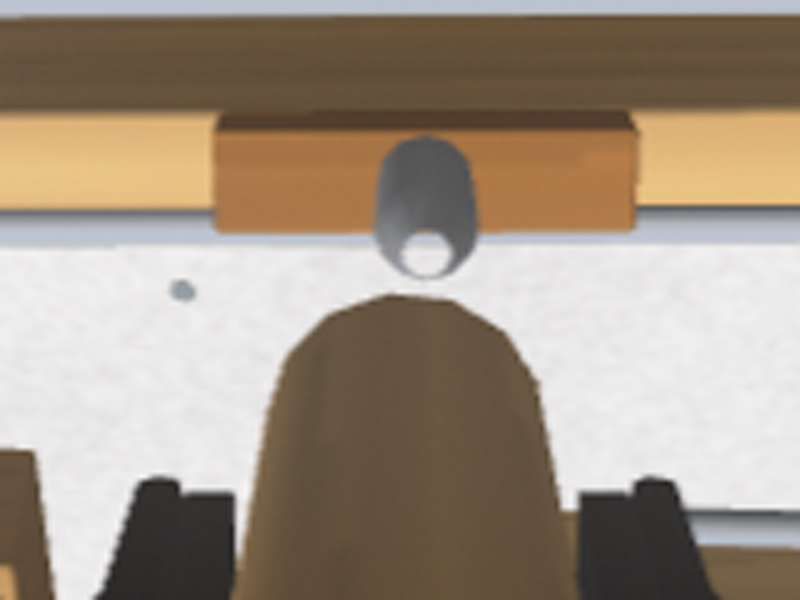

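The wrist crop shows the stub tip at (427,253) and the tube's end apex at (410,295). The stub sits about 2 mm further along tool +x and 1.2 mm along +y than modelled, within the taper's capture. I'll correct that and approach to just short of the tip, then engage slowly.

```bash
python3 -m handwheel '0.002 0.0025 0 0 0 0 0;0.002 0.0025 0.025 0 0 0 0;0.002 0.0025 0.05 0 0 0 0;0.002 0.0025 0.06 0 0 0 0;0.002 0.0025 0.065 0 0 0 0;0.002 0.0025 0.07 0 0 0 0;0.002 0.0025 0.07 0 0 0 0'
python3 - <<'E'
from h import *
s=bot.read_state();w=capture("wrist");cv2.imwrite("pics/w5.png",crop(w["color"][:,:,::-1],240,170,160,120,5))
s=bot.read_state();print(s["position"],s["tcp_rot"].T@s["force"],s["tcp_rot"].T@s["moment"])
E
```

```text
time_s: 6.3
position: [0.5838, -0.0368, 0.2421]
tcp_rot: [[-0.913, -0.037, 0.407], [-0.034, 0.999, 0.015], [-0.407, -0.0, -0.913]]
force: [-0.4, 0.8, -0.0]
opening: 0.365
grasp_force: 30.0
[ 0.5839 -0.0368  0.2424] [ 0.6398 -0.844   0.7135] [-0.0425  0.3589 -0.0012]
```

View pics/w5.png

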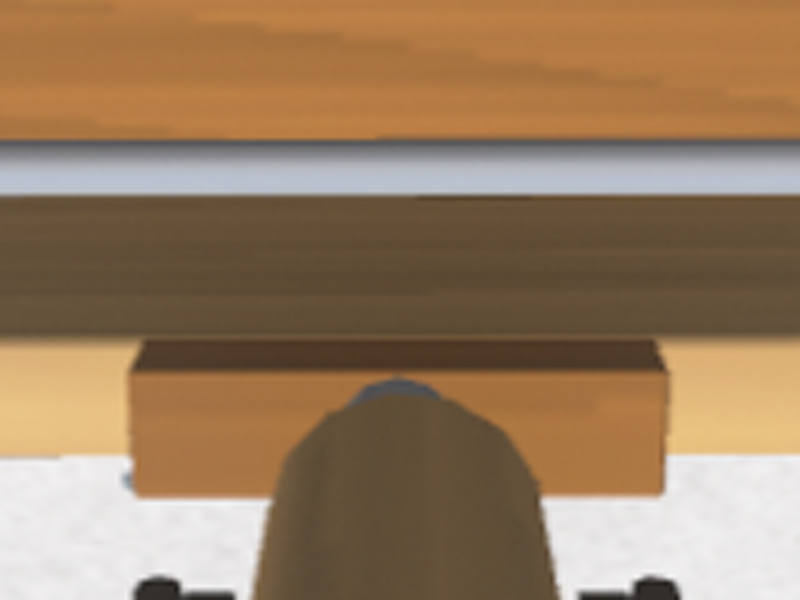

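The crop shows the block centre x ≈ 398 and the stub edge at (397,382), against the tube's axis at x ≈ 409. So the tool is about 1.3 mm too far along +y. I'll check the tool-x offset numerically.

Run:
```python
from h import *
s=bot.read_state();w=capture("wrist");cc=lambda p:(wproj(w,s,p,True)-[240,170]+.5)*5-.5
print("tube apex",cc([.016,0,.0417]))
for L in (.030,.034):
  print(L,"foot back edge x=8",cc([.008,0,.0417+L]),"x=6",cc([.006,0,.0417+L]),"block edges x=+9,-9 (obs 370?,495)",cc([.009,0,.0417+L]),cc([-.009,0,.0417+L]),"y width per 10mm",cc([.008,.01,.0417+L])[0]-cc([.008,0,.0417+L])[0])
```

```text
tube apex [410.8914 388.0322]
0.03 foot back edge x=8 [410.221  374.4153] x=6 [410.2175 389.1657] block edges x=+9,-9 (obs 370?,495) [410.2228 367.013 ] [410.1916 497.5439] y width per 10mm 77.62983191344233
0.034 foot back edge x=8 [410.146 365.088] x=6 [410.1427 379.6355] block edges x=+9,-9 (obs 370?,495) [410.1476 357.7879] [410.1185 486.5566] y width per 10mm 76.441586066382
```

Tool x is right; y needs −1.5 mm.

```bash
python3 -m handwheel '0 -0.0015 0 0 0 0 0;0 -0.0015 0.004 0 0 0 0;0 -0.0015 0.008 0 0 0 0;0 -0.0015 0.012 0 0 0 0;0 -0.0015 0.016 0 0 0 0;0 -0.0015 0.02 0 0 0 0;0 -0.0015 0.02 0 0 0 0';  python3 - <<'E'
from h import *
s=bot.read_state();print(s["position"],s["tcp_rot"].T@s["force"],s["tcp_rot"].T@s["moment"])
E
```

```text
time_s: 7.1
position: [0.5918, -0.0378, 0.2229]
tcp_rot: [[-0.913, -0.037, 0.405], [-0.034, 0.999, 0.015], [-0.406, 0.0, -0.914]]
force: [-0.8, -1.2, -0.7]
opening: 0.363
grasp_force: 30.0
[ 0.5918 -0.0378  0.2229] [ 1.0293 -1.1372  0.3404] [-0.0452  0.3172 -0.0171]
```

```bash
python3 -m handwheel '0 0 0.002 0 0 0 0;0 0 0.004 0 0 0 0;0 0 0.006 0 0 0 0;0 0 0.0075 0 0 0 0;0 0 0.009 0 0 0 0;0 0 0.009 0 0 0 0';  python3 - <<'E'
from h import *
s=bot.read_state();print(s["position"],s["tcp_rot"].T@s["force"],s["tcp_rot"].T@s["moment"])
E
```

```text
time_s: 7.7
position: [0.5956, -0.0377, 0.2155]
tcp_rot: [[-0.913, -0.037, 0.406], [-0.034, 0.999, 0.015], [-0.407, 0.0, -0.914]]
force: [0.2, 0.2, -0.7]
opening: 0.366
grasp_force: 30.0
[ 0.5956 -0.0377  0.2155] [0.1471 0.1876 0.7459] [-0.011   0.3038 -0.004 ]
```

```bash
python3 -m handwheel '0 0 0.001 0 0 0 0;0 0 0.002 0 0 0 0;0 0 0.003 0 0 0 0;0 0 0.003 0 0 0 0';  python3 - <<'E'
from h import *
s=bot.read_state();print(s["position"],s["tcp_rot"].T@s["force"],s["tcp_rot"].T@s["moment"])
E
```

```text
time_s: 8.1
position: [0.5974, -0.0377, 0.2159]
tcp_rot: [[-0.911, -0.037, 0.411], [-0.035, 0.999, 0.014], [-0.411, -0.001, -0.912]]
force: [-9.7, -0.2, 17.2]
opening: 0.363
grasp_force: 30.0
[ 0.5974 -0.0377  0.2159] [  1.7576   0.1105 -19.6912] [-0.2073  0.6499  0.0241]
```

Contact at 20 N, exactly at the modelled home height (foot z 0.1776 against 0.1774) and after about 31 mm of travel past the tip, so the tube is home. Now I'll start the swing along the arc about the hinge (r ≈ 0.185 m), easing the axial push a little and stopping at about −7°.

```bash
python3 -m handwheel '-0.0032 0 -0.001 0 1 0 0;-0.0065 0 -0.0009 0 2 0 0;-0.0129 0 -0.0006 0 4 0 0;-0.0193 0 0 0 6 0 0;-0.0257 0 0.0008 0 8 0 0;-0.0321 0 0.0018 0 10 0 0;-0.0353 0 0.0024 0 11 0 0;-0.0385 0 0.003 0 12 0 0;-0.0385 0 0.003 0 12 0 0;-0.0385 0 0.003 0 12 0 0';  python3 - <<'E'
from h import *
s=bot.read_state();print(s["position"],s["tcp_rot"][:,2],s["tcp_rot"].T@s["force"],s["tcp_rot"].T@s["moment"])
E
```

```text
time_s: 9.1
position: [0.6344, -0.0363, 0.2279]
tcp_rot: [[-0.977, -0.037, 0.211], [-0.037, 0.999, 0.007], [-0.212, -0.001, -0.977]]
force: [-2.8, 0.4, 8.0]
opening: 0.365
grasp_force: 30.0
[ 0.6344 -0.0363  0.2279] [ 0.2114  0.0073 -0.9774] [ 1.0162  0.4656 -8.4389] [-0.2342  0.3809  0.0158]
```

```bash
python3 -m handwheel '-0.0032 0 0 0 1 0 0;-0.0065 0 0.0001 0 2 0 0;-0.0113 0 0.0003 0 3.5 0 0;-0.0161 0 0.0007 0 5 0 0;-0.0209 0 0.0012 0 6.5 0 0;-0.0242 0 0.0016 0 7.5 0 0;-0.0274 0 0.002 0 8.5 0 0;-0.0289 0 0.0023 0 9 0 0;-0.0289 0 0.0023 0 9 0 0;-0.0289 0 0.0023 0 9 0 0';  python3 - <<'E'
from h import *
s=bot.read_state();print(s["position"],s["tcp_rot"][:,2],s["tcp_rot"].T@s["force"],s["tcp_rot"].T@s["moment"])
c=capture("scene");t=capture("top")
cv2.imwrite("pics/f1.png",np.vstack([crop(c["color"][:,:,::-1],215,220,160,75,5),crop(t["color"][:,:,::-1],250,150,160,40,5)]))
for a in (-.05,0):
  for L in (0,):
    R=np.c_[-Rt(a)[:,0],Rt(a)[:,1],-Rt(a)[:,2]];H=np.array([.6735,-.0355,.045])
    print(a,[((proj(c,H+R@[.009,y,.13])-[215,220]+.5)*5-.5).round(1) for y in(-.1,.1)])
E
```

```text
time_s: 10.1
position: [0.6633, -0.0351, 0.2315]
tcp_rot: [[-0.998, -0.037, 0.056], [-0.037, 0.999, 0.002], [-0.057, -0.0, -0.998]]
force: [-1.3, 0.8, 6.2]
opening: 0.364
grasp_force: 30.0
[ 0.6633 -0.0351  0.2315] [ 0.0565  0.0018 -0.9984] [ 0.872   0.822  -6.2908] [-0.3072  0.107   0.0272]
-0.05 [array([ 95.2, 267.7]), array([564.6, 410.6])]
0 [array([ 88.8, 281.3]), array([559.6, 425.1])]
```

View pics/f1.png

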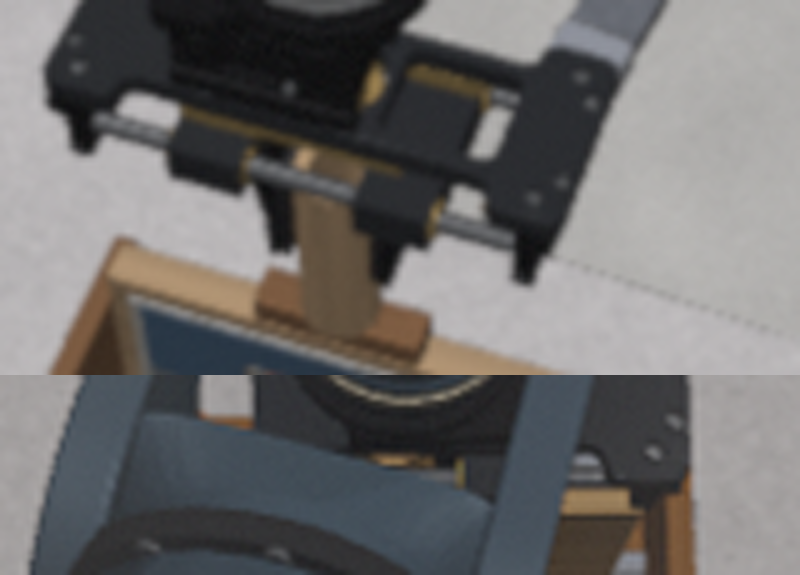

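The view shows the tube seated flush on the block at crop (340,320), with no gap, and the board nearly upright. The arc fits the hinge at x ≈ 0.6737. I'll take the last 3.1° slowly, then check the board's angle.

```bash
python3 -m handwheel '-0.0016 0 0 0 0.5 0 0;-0.0032 0 0 0 1 0 0;-0.0048 0 0.0001 0 1.5 0 0;-0.0064 0 0.0001 0 2 0 0;-0.0081 0 0.0002 0 2.5 0 0;-0.0092 0 0.0003 0 2.85 0 0;-0.01 0 0.0003 0 3.1 0 0;-0.01 0 0.0003 0 3.1 0 0;-0.01 0 0.0003 0 3.1 0 0;-0.01 0 0.0003 0 3.1 0 0;-0.01 0 0.0003 0 3.1 0 0';  python3 - <<'E'
from h import *
s=bot.read_state();print(s["position"],s["tcp_rot"][:,2],s["tcp_rot"].T@s["force"],s["tcp_rot"].T@s["moment"])
c=capture("scene")["color"][:,:,::-1];cv2.imwrite("pics/f2s.png",c)
a=cv2.imread("pics/scene0.png")
cv2.imwrite("pics/f2.png",np.vstack([crop(a,215,245,160,60,5),crop(c,215,255,160,60,5)]))
E
```

```text
time_s: 11.3
position: [0.6732, -0.0348, 0.2317]
tcp_rot: [[-0.999, -0.037, 0.003], [-0.037, 0.999, -0.0], [-0.003, -0.0, -1.0]]
force: [-0.4, 0.2, 6.2]
opening: 0.361
grasp_force: 30.0
[ 0.6732 -0.0348  0.2317] [ 0.0026 -0.0001 -1.    ] [ 0.3367  0.2339 -6.1657] [-0.2092  0.0961 -0.0291]
```

View pics/f2.png

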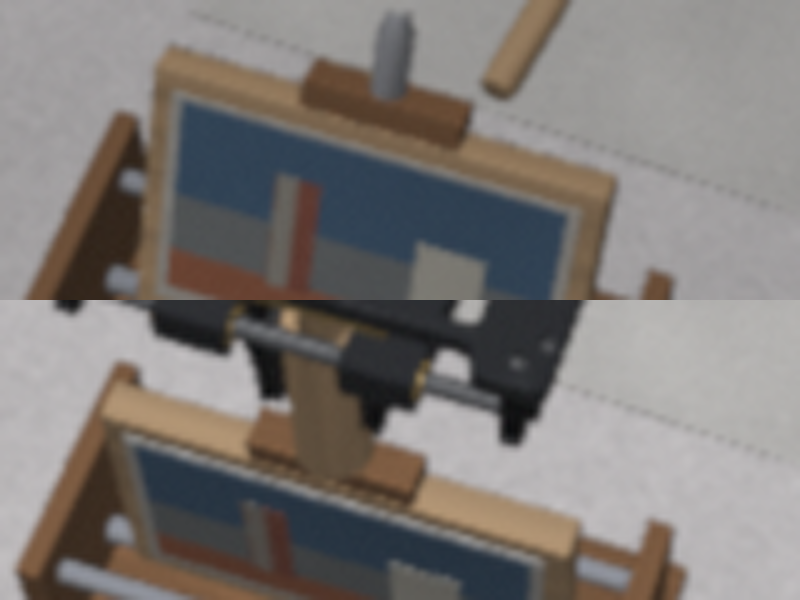

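Both crops show the same picture: blue top-left corner at rest (182,98) and now (133,445), top-right (570,210) → (528,552). The tube is flush. I'll get the angle by warping the rest image through the hinge model and maximising correlation.

```bash
cat > ang.py <<'E'
from h import *
from scipy.optimize import minimize
c=capture("scene");M=P(c);g=lambda f:cv2.GaussianBlur(cv2.cvtColor(f,cv2.COLOR_BGR2GRAY).astype(np.float32),(0,0),.7)
A=g(cv2.imread("pics/scene0.png"));B=g(np.ascontiguousarray(c["color"][:,:,::-1]))
def pl(a,hx,hy,hz,d):
    t=Rt(a);ex,ey,ez=-t[:,0],t[:,1],-t[:,2];o=np.array([hx,hy,hz])+ex*.009
    Q=M@np.r_[np.c_[ey,ez,o],[[0,0,1]]];return np.array([[1,0,d[0]],[0,1,d[1]],[0,0,1]])@Q
yy,zz=np.meshgrid(np.linspace(-.095,.095,260),np.linspace(.06,.125,120))
def samp(I,Q):
    q=np.einsum('ij,jkl->ikl',Q,np.stack([yy,zz,np.ones_like(yy)]));return cv2.remap(I,(q[0]/q[2]).astype(np.float32),(q[1]/q[2]).astype(np.float32),cv2.INTER_CUBIC)
def ncc(a,hx=.6737,hy=-.0355,hz=.045,d=(0,0)):
    r=samp(A,pl(-.42,hx,hy,hz,d));n=samp(B,pl(a,hx,hy,hz,d))
    return np.corrcoef(r.ravel(),n.ravel())[0,1]
for d in [(0,0),(1.6,.8),(1.6,1.6),(0,1.5),(1.6,0)]:
    f=minimize(lambda v:-ncc(v[0]*.1,d=d),[-.1],method="Nelder-Mead",options=dict(initial_simplex=[[-.3],[.3]],xatol=1e-3))
    print("shift",d,"angle",f.x[0]*.1,"ncc",-f.fun)
f=minimize(lambda v:-ncc(v[0]*.1,d=v[1:3]*3),[0,.3,.3],method="Nelder-Mead",options=dict(xatol=1e-3,fatol=1e-6,maxiter=400))
print("free shift",f.x[1:]*3,"angle",f.x[0]*.1,-f.fun)
E
python3 ang.py
```

```text
shift (0, 0) angle 0.03375 ncc 0.8995263011232568
shift (1.6, 0.8) angle 0.0331640625 ncc 0.9249291114662181
shift (1.6, 1.6) angle 0.027597656250000005 ncc 0.9424927721538284
shift (0, 1.5) angle 0.0237890625 ncc 0.9275111218997466
shift (1.6, 0) angle 0.0365625 ncc 0.9186120334045335
free shift [2.2407 4.7033] angle 0.00020225156232926762 0.9392633390309778
```

The scene fit is ambiguous at 0 to 0.035 rad because the camera shift is unknown. The kinematics put the board at about 0 ± 0.01. I'll measure the block against the tool in the wrist image, which is free of that shift, and do a stricter fit of the scene shift using static stand edges.

```bash
cat > wp.py <<'E'
from h import *
s=bot.read_state();w=capture("wrist");cv2.imwrite("pics/w6.png",w["color"][:,:,::-1])
hsv=cv2.cvtColor(w["color"],cv2.COLOR_RGB2HSV)
print(s["position"],s["tcp_rot"][:,2])
for y in (-.033,-.028,.028,.033):
    a=wproj(w,s,[.009,y,.0417],True);b=wproj(w,s,[-.009,y,.0417],True);u=int(round((a[0]+b[0])/2))
    print("y",y,"model edges",a.round(1),b.round(1))
    r0=int(a[1])-12;r1=int(b[1])+12
    print(r0,[tuple(int(q) for q in w["color"][r,u-1:u+2].mean(0)) for r in range(r0,r1)])
E
python3 wp.py
cat > sh.py <<'E'
exec(open("ang.py").read().split("for d in")[0])
# static check: stand cheek top outer edges (y=+-.129?, z=.1) & bars: correlate via printed predicted cheek corners
cs=np.array([[.7218,.0945],[.6138,.0901],[.731,-.1629],[.6225,-.1668]])
print([proj(c,np.r_[p,.1]).round(1) for p in cs])
best=[]
for dx in np.arange(-1,3.6,.5):
  for dy in np.arange(-2,5.1,.5):
    aa=np.arange(-.04,.06,.005);v=[ncc(a,d=(dx,dy)) for a in aa];i=int(np.argmax(v));best.append((v[i],dx,dy,aa[i]))
best.sort(reverse=True);print(np.array(best[:12]))
E
python3 sh.py
```

```text
[ 0.6732 -0.0347  0.2317] [ 0.0026 -0.0001 -1.    ]
y -0.033 model edges [263.6 258.9] [265. 288.]
246 [(101, 80, 55), (100, 80, 55), (98, 79, 54), (97, 77, 54), (123, 99, 67), (157, 124, 81), (136, 106, 69), (132, 102, 68), (115, 88, 59), (100, 75, 49), (87, 64, 42), (81, 59, 39), (82, 59, 40), (102, 72, 45), (155, 106, 60), (167, 115, 66), (166, 114, 66), (165, 114, 66), (165, 113, 66), (164, 113, 66), (163, 113, 65), (162, 112, 66), (163, 113, 66), (166, 114, 67), (169, 116, 67), (172, 118, 70), (172, 119, 69), (171, 118, 68), (170, 118, 69), (168, 117, 68), (168, 116, 68), (168, 116, 68), (167, 116, 68), (167, 115, 67), (167, 115, 67), (165, 114, 67), (166, 114, 68), (167, 115, 67), (168, 117, 68), (171, 119, 69), (173, 120, 71), (182, 144, 116), (237, 235, 235), (238, 236, 236), (232, 230, 230), (217, 215, 215), (213, 211, 210), (190, 188, 187), (157, 154, 154), (154, 151, 150), (125, 122, 120), (95, 91, 89), (94, 90, 89)]
y -0.028 model edges [272.4 258.9] [273.6 288. ]
246 [(100, 80, 54), (99, 80, 55), (97, 78, 54), (96, 76, 53), (119, 95, 64), (117, 90, 58), (78, 57, 37), (80
[... 2201 characters left out ...]
172, 119, 68), (174, 123, 75), (186, 156, 131), (227, 226, 226), (232, 230, 230), (234, 233, 233), (236, 234, 234), (236, 234, 234), (232, 230, 230), (228, 226, 226), (222, 220, 220), (202, 200, 200), (183, 182, 181), (160, 157, 155)]
[array([332. , 343.8]), array([346.9, 298.5]), array([215.7, 306.6]), array([236.2, 264.8])]
[[0.9546 3.5    3.     0.02  ]
 [0.9543 2.     2.5    0.02  ]
 [0.9533 2.     3.     0.015 ]
 [0.9533 3.     3.     0.02  ]
 [0.9528 3.5    3.5    0.015 ]
 [0.9528 2.5    2.5    0.02  ]
 [0.9526 2.5    3.     0.015 ]
 [0.9521 1.5    2.5    0.02  ]
 [0.951  3.     3.5    0.015 ]
 [0.951  3.     2.5    0.025 ]
 [0.9509 3.5    2.5    0.025 ]
 [0.9503 1.5    3.     0.015 ]]
```

```bash
cat > wb.py <<'E'
from h import *
w=capture("wrist");s=bot.read_state()
def edges(I,ox,oy,z,k):
    out=[]
    for y in (-.033,.033):
        a=wproj(w,s,[.009,y,z],True);b=wproj(w,s,[-.009,y,z],True);u=(a[0]+b[0])/2
        x=int(round((u-ox+.5)*k-.5));h=max(1,k//2)
        sat=I[:,x-h:x+h+1].astype(float).mean(1);R=sat[:,2];Bl=sat[:,0]
        e=[]
        for q,ch in ((a,R),(b,Bl)):
            c=int((q[1]-oy+.5)*k-.5);r=np.arange(c-6*k,c+5*k);g=np.gradient(cv2.GaussianBlur(ch[:,None],(0,0),k*.5+.01)[:,0])[r]
            i=int(np.argmax(g));wd=slice(max(0,i-2*k),i+2*k+1);gg=np.clip(g[wd],0,None);p=(r[wd]*gg).sum()/gg.sum()
            e.append((p+.5)/k-.5+oy)
        # invert: best tool x for both edges
        f=lambda v,z:np.interp(v,[wproj(w,s,[t,y,z],True)[1] for t in np.linspace(.015,-.015,61)],np.linspace(.015,-.015,61))
        xs=[f(v,z) for v in e];out.append((np.round(e,2),np.round(np.array(xs)*1e3,2),"centre mm",round(sum(xs)*500,2),"thick",round((xs[0]-xs[1])*1e3,2)))
    return out
print("now",*edges(cv2.imread("pics/w6.png"),0,0,.0417,1),sep="\n")
I=cv2.imread("pics/w5.png")
for L in (.0285,.0295,.0305): print("w5",L,*edges(I,240,170,.0417+L,5),sep="\n")
E
python3 wb.py
```

```text
now
(array([259.4 , 287.17]), array([ 8.69, -8.49]), 'centre mm', np.float64(0.1), 'thick', np.float64(17.18))
(array([259.08, 287.11]), array([ 8.86, -8.49]), 'centre mm', np.float64(0.19), 'thick', np.float64(17.34))
w5
0.0285
(array([243.94, 269.13]), array([ 8.82, -8.44]), 'centre mm', np.float64(0.19), 'thick', np.float64(17.26))
(array([238.42, 268.16]), array([12.49, -7.79]), 'centre mm', np.float64(2.35), 'thick', np.float64(20.28))
w5
0.0295
(array([243.95, 269.12]), array([ 8.5 , -8.83]), 'centre mm', np.float64(-0.17), 'thick', np.float64(17.34))
(array([237.97, 268.2 ]), array([12.49, -8.21]), 'centre mm', np.float64(2.14), 'thick', np.float64(20.7))
w5
0.0305
(array([243.95, 269.12]), array([ 8.18, -9.23]), 'centre mm', np.float64(-0.52), 'thick', np.float64(17.41))
(array([237.73, 268.26]), array([12.35, -8.64]), 'centre mm', np.float64(1.85), 'thick', np.float64(20.99))
```

The wrist measurement puts the board at about +0.007 rad, the scene fit at up to +0.02, and the tool angle at −0.003. I'll ease back 0.5° and recheck.

```bash
python3 -m handwheel '0.0008 0 0 0 -0.25 0 0;0.0016 0 0.0002 0 -0.5 0 0;0.0016 0 0.0002 0 -0.5 0 0;0.0016 0 0.0002 0 -0.5 0 0;0.0016 0 0.0002 0 -0.5 0 0;0.0016 0 0.0002 0 -0.5 0 0'
python3 - <<'E'
from h import *
w=capture("wrist");cv2.imwrite("pics/w6.png",w["color"][:,:,::-1])
for i in range(3): s=bot.read_state();print(s["position"],s["tcp_rot"][:,2],s["tcp_rot"].T@s["force"])
E
python3 wb.py | head -3; python3 sh.py | tail -12 | head -5
```

```text
time_s: 12.15
position: [0.6716, -0.0348, 0.2317]
tcp_rot: [[-0.999, -0.037, 0.011], [-0.037, 0.999, 0.0], [-0.011, -0.0, -1.0]]
force: [-1.3, 0.6, 7.4]
opening: 0.364
grasp_force: 30.0
[ 0.6717 -0.0348  0.2317] [ 0.0115  0.0002 -0.9999] [ 0.8077  0.7651 -7.0023]
[ 0.6717 -0.0348  0.2317] [ 0.0115  0.0002 -0.9999] [ 0.8077  0.7651 -7.0023]
[ 0.6717 -0.0348  0.2317] [ 0.0115  0.0002 -0.9999] [ 0.8077  0.7651 -7.0023]
now
(array([259.39, 287.15]), array([ 8.69, -8.48]), 'centre mm', np.float64(0.11), 'thick', np.float64(17.17))
(array([259.04, 287.1 ]), array([ 8.88, -8.48]), 'centre mm', np.float64(0.2), 'thick', np.float64(17.36))
[[0.9558 3.     3.     0.01  ]
 [0.9548 2.5    3.     0.01  ]
 [0.9541 1.5    2.5    0.01  ]
 [0.9541 3.5    3.     0.01  ]
 [0.9535 2.5    2.5    0.015 ]
```

The board followed rigidly. The estimates now straddle zero (wrist about 0, scene +0.010, tool −0.011), and the tube is pressed home at about 7 N. I'll hand in.

```bash
python3 -c "
from rig import bot
print(bot.hand_in())"
```

```text
the job is handed in; nothing more can be done
None
```

I handed the job in with the handle fully home on the stub, still gripped, and the board held still at upright; my three angle estimates were about 0, +0.010 and −0.011 rad, and no result came back.

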